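# Dispense one vial cap into the pick-up bay

## Task

Press the plunger of the cap dispenser down fully once and let it spring back, so that a single cap comes out on the deck in front of the magazine. Then nudge that cap sideways along the deck with the fingertips until it lies flat, wholly between the two rails of the pick-up bay, and leave it there. Do not lift any cap, keep the other caps in the magazine, and do not disturb the small cup on the deck, the vial or the stopper.

Things in the scene. Friction and masses are not known exactly. Their poses are not given: they have to be found in the camera images.
- dispenser: Cap dispenser, fixed, grey with a white housing. Origin on the worktop under the magazine axis; z up, -x the outlet direction (roughly towards the robot), +-y sideways along the deck. Magazine: square open-topped well, 43 mm outside, 35 inside, top z = 68 mm, gate 17 mm high under its front wall. Housing behind it: x = 23 to 105 mm, y = +-24, top z = 45.
- outlet (a point): Point on the deck top where a dispensed cap comes to stand (further out, up to the front lip, after a fast press): x = -51, y = 0, z = 10 mm in the dispenser's frame, axes parallel to it. The flat deck reaches from x = -85 to -20 mm and y = -137 to 137 mm in the dispenser's frame, inside lips 8 mm high along the front and both ends.
- plunger_top (a point): Centre of the top of the plunger's round black head (36 mm diameter), behind the magazine at x = 65, y = 0, z = 80 mm in the dispenser's frame when up. It moves straight down.
- plunger (a joint): Plunger travel in m: 0 up, 0.027 fully down (stop). Spring: about 3 N at first, 6.5 N at full travel, a few N more when pressed fast. It drives a pusher (lowest cap out) forward 2 mm for each mm of travel; a cap is fully out only near the end of the travel. Released, both spring back and the stack drops by one cap.
- cap_1: White ribbed plastic cap, round, 32 mm diameter, 14 mm high, 15 g, the lowest in the magazine, the one to dispense. Origin: centre of its underside, z up.
- cap_2: Second cap from below, same size. It must stay in the magazine.
- cap_3: Third cap from below, same size. It must stay in the magazine.
- cap_4: Top cap, same size. It must stay in the magazine.
- bay: Pick-up bay, fixed on the deck 100 mm to the left or right of the outlet axis (varies), 57.5 mm in front of the magazine axis. Two dark parallel rails, 60 mm long along its y (sideways on the deck), 8 mm high, 50 mm apart, with 15 mm flared lead-ins, open at both ends; no step in the floor (a thin dark patch). Origin: its centre on the deck; axes parallel to the dispenser's.
- weigh_cup: Small lidded cup, 37 mm diameter, 48 mm high, standing loose on the deck on the other side of the outlet from the bay. Bystander. Origin: centre of its underside.
- vial: Small screw-cap vial, 25 mm diameter, 53 mm high, standing loose on the worktop beside the dispenser. Bystander. Origin: centre of its underside.
- stopper: Rubber stopper, 35 mm diameter, 30 mm high, standing loose on the worktop beside the dispenser. Bystander. Origin: centre of its underside.
There are look-alikes about, which are no part of the job. What is shaped like the cap_4 but turquoise is not meant.

How it is judged:
By the outcome, as a careful person would: the job done as asked, in the order asked, and still so for the second after the job is handed in, with the robot touching nothing.
It also fails if it takes over 48 s, if anything falls off the work surface, if the arm or the gripper's body presses on something with over 40 N, if the wrist force passes 120 N, or if a joint passes its speed limit or range.

## Robot

A 6-joint arm with a two-finger parallel gripper is mounted at the origin on a cart in front of the work surface, level with it; the furniture and walls round the work are solid. World frame = base frame: x ahead of the robot, y to its left, z up, the work surface at z = 0. Lengths are in mm, angles in rad, forces in N, time in s.
With the tool pointing down it reaches from about 350 to 775 mm from the base axis. Payload 7.3 kg.
Tool frame: the origin (TCP) lies midway between the tips of the shut fingers; the grasp point (between the pads) lies 19 mm behind it; z points along the fingers, y is the line along which they close (so a half turn about z gives the same grasp; the last joint's range is limited). The gripper opens to 92 mm and grips with 3 to 60 N. Pads are 19 mm wide; open, the fingers measure 130 mm over their backs; the gripper's body (75 mm by 190 mm) begins 47 mm behind the grasp point.
Start: joints at [-1.352, 0.342, 1.524, -0, 1.275, -0.146], TCP at [187.323, -490.464, 226.741] pointing down, gripper open.
Joint ranges: [-2.53, 2.53], [-0.77, 2.02], [0.04, 2.7], [-1, 4.14], [0.28, 2.66], [-3.11, 3.11]. Speed limits (rad/s): [2.57, 2.57, 3.14, 3.14, 3.14, 3.14].

## Interface

Orientations are given as [roll, pitch, yaw] about the fixed x, y, z axes, in that order (R = Rz(yaw) Ry(pitch) Rx(roll)).
In Python, from plant import bot gives the robot as it stands.
- The arm moves only by the tool jog_arm, never from a script. Its arguments are lists of equal length, an entry for each row: "dp": the shift along the tool's x, y, z in m, a list of three; "twist": the turn about the tool's z in degrees. A call has 1 to 10 rows; each row shifts and turns the commanded pose from where the row before left it, along the tool's axes as they then stand; what a row does not reach is not made up. A row lasts 1/8 s, in which the tool goes at most 62.5 mm and 10.7 degrees, less where a joint would pass 70% of its speed; a pose out of reach is approached as far as the arm can. A call is refused whole if a number of a shift passes 0.0625 or a number of a turn 10.7, either way. A call with a gripper value outside its range is refused whole. "jaw" is the finger opening in m, from 0 to 0.0918, set as the call begins (left out, the last holds). The fingers move at their own pace and stop on an object; the grip force is fixed at half the most. Time passes only in rows, so rows that do not move let the fingers close. It gives the time, the measured TCP pose, the force, the opening and the grip force at its end, in the units of the state.
- bot.get_obs(): the state, without advancing time (a new reading comes with each control period).
- bot.capture(name): name is "scene" or "top" or "wrist"; returns the picture (384x512x3 uint8, blue, green, red); there is no depth.
- bot.camera_params(name): a dict with "fx", "fy", "cx", "cy" (pixels), "R" (3x3) and "t" (3): a world point X has camera coordinates R X + t. Camera axes: x right, y down, z forward; pixel columns grow to the right and rows downward; lengths in mm; the calibration is good to about 2 mm. The wrist camera is an equidistant fisheye: a pixel r from the principal point sees the ray r / f radians off the axis. A picture is of the moment at which its call begins: read the wrist's pose just before it. camera_params takes no time and is no camera call; for the wrist camera it gives the pose at the moment of the call.
- bot.close_job(): hands the job in; it is judged then, once.
Trained networks look in the newest picture that a camera, given by its name, has taken for a name from the list of things; names that differ only in an ending like _2 or _b are one class to them, and where a whole thing is asked for, a point or a joint stands for the part that bears it (a point fixed in the world has none). Each returns a list of dicts, best first, with "confidence" (0 to 1); they miss things now and then, are a little off and sometimes report something else, mostly with a low value. They report only what shows in the picture. A call takes as long as a camera call. They do not tell look-alikes from the thing itself.
- bot.find_in(camera, label): "bbox" ([centre column, centre row, width, height] in pixels, round what is visible of it).
- bot.masks_of(camera, label): "pixels" (384x512 bool, what is visible of it) and "bbox" ([centre column, centre row, width, height] in pixels, round what is visible of it).
The state is a dict: "time": time; "joint_positions": joint angles; "dq": joint speeds; "tau": joint torques, N m; "tool_pos": TCP position; "tcp_rot": TCP orientation; "contact_force": force on the tool from outside, world axes, zero at the start; "moment": the same for the moment, N m; "grip_width": finger opening in mm; "finger_force": force on a finger pad.
Only numpy, scipy, OpenCV 4.12 (cv2) and the standard library are available. Lean on these libraries where they do the work, as an engineer would, in place of code of your own. Each camera call takes 0.05 s, during which the arm holds its last target. There are 200 camera calls.

## Working session

There is one attempt and no reset: what is moved stays moved. The work goes in short steps, Python scripts to look and compute and a tool call to move; the robot and the scene stay as the last step left them, time stands still between calls to the robot, and variables do not carry over. Pictures are saved under pics/ and viewed, at most 10 in all, crops included, and the job is handed in when it is done.

Besides the shell and the picture viewer there is one more tool, called after "Call:" as name(argument=value, ...), one argument or row to a line, values as JSON. jog_arm: Moves the arm, as the interface text tells. Its arguments: {"type":"object","properties":{"dp":{"type":"array"},"twist":{"type":"array"},"jaw":{"type":"number"}},"required":["dp","twist"]}

```bash
mkdir -p pics
python3 - <<'E'
from plant import bot
import cv2,numpy as np
o=bot.get_obs();print({k:np.round(o[k],3) for k in o})
ims=[]
for c in("scene","top"):
    im=bot.capture(c);ims.append(im);cv2.imwrite(f"pics/{c}0.png",im)
    p=bot.camera_params(c);print(c,p)
    for l in("dispenser","plunger","cap_4","bay","weigh_cup","vial","stopper"):
        print(l,[(np.round(d["bbox"]).tolist(),round(d["confidence"],2)) for d in bot.find_in(c,l)])
E
```

```text
{'time': np.float64(0.0), 'joint_positions': array([-1.352,  0.343,  1.525, -0.   ,  1.275, -0.146]), 'dq': array([-0.   ,  0.   , -0.   , -0.001, -0.   , -0.   ]), 'tau': array([  0.   , -43.124, -24.422,   0.072,   0.056,  -0.   ]), 'tool_pos': array([ 187.232, -490.052,  226.021]), 'tcp_rot': array([-3.14 , -0.   ,  0.365]), 'contact_force': array([0.443, 1.018, 0.246]), 'moment': array([-0.04 , -0.01 ,  0.012]), 'finger_force': np.float64(0.0), 'grip_width': np.float64(92.028)}
scene {'fx': 462.8756449323683, 'fy': 462.8756449323683, 'cx': 257.2377693992078, 'cy': 193.50566375105504, 'R': array([[-0.62623346, -0.77956203, -0.01070919],
       [-0.43868095,  0.36368765, -0.8217605 ],
       [ 0.64450808, -0.50991601, -0.56973239]]), 't': array([494.62211689, 252.35776662, 621.76820512])}
dispenser [([302.0, 227.0, 143.0, 110.0], 0.65)]
plunger [([266.0, 184.0, 20.0, 19.0], 0.69)]
cap_4 [([222.0, 216.0, 16.0, 14.0], 0.72), ([198.0, 234.0, 19.0, 18.0], 0.72), ([288.0, 201.0, 18.0, 14.0], 0.57), ([291.0, 222.0, 7.0, 6.0], 0.53)]
bay [([339.0, 216.0, 43.0, 22.0], 0.87)]
weigh_cup [([264.0, 249.0, 19.0, 34.0], 0.7)]
vial [([246.0, 230.0, 20.0, 30.0], 0.8)]
stopper [([304.0, 195.0, 17.0, 17.0], 0.53)]
top {'fx': 421.30684119703915, 'fy': 421.30684119703915, 'cx': 249.94083581918952, 'cy': 181.1752224343931, 'R': array([[ 0.01715908, -0.99981604, -0.00857   ],
       [-0.99328672, -0.01606509, -0.11455741],
       [ 0.11439866,  0.01047817, -0.99337966]]), 't': array([180.77543298, 573.51798913, 879.17341726])}
dispenser [([275.0, 191.0, 133.0, 94.0], 0.85), ([319.0, 225.0, 30.0, 24.0], 0.62)]
plunger [([281.0, 164.0, 18.0, 14.0], 0.7)]
cap_4 [([278.0, 196.0, 12.0, 13.0], 0.54), ([240.0, 150.0, 11.0, 16.0], 0.51), ([209.0, 163.0, 18.0, 16.0], 0.47)]
bay [([317.0, 223.0, 34.0, 29.0], 0.58)]
weigh_cup [([228.0, 221.0, 15.0, 16.0], 0.65)]
vial [([237.0, 188.0, 11.0, 10.0], 0.4)]
stopper [([316.0, 178.0, 16.0, 13.0], 0.73)]
```

```bash
cat > h.py <<'E'
import numpy as np,cv2
from plant import bot
def ray(c,uv,p=None):
    p=p or bot.camera_params(c)
    R=np.array(p["R"]);t=np.array(p["t"])
    x=(uv[0]-p["cx"])/p["fx"];y=(uv[1]-p["cy"])/p["fy"]
    if c=="wrist":
        r=np.hypot(x,y);s=np.sin(r)/r if r>1e-9 else 1;d=np.array([x*s,y*s,np.cos(r)])
    else: d=np.array([x,y,1.])
    return -R.T@t,R.T@d
def at(c,uv,z,p=None):
    o,d=ray(c,uv,p);return o+d*(z-o[2])/d[2]
def tri(a,b):
    (o1,d1),(o2,d2)=a,b
    d1=d1/np.linalg.norm(d1);d2=d2/np.linalg.norm(d2)
    s=np.linalg.lstsq(np.c_[d1,-d2],o2-o1,rcond=None)[0]
    p,q=o1+s[0]*d1,o2+s[1]*d2
    return (p+q)/2,np.linalg.norm(p-q)
def proj(c,X,p=None):
    p=p or bot.camera_params(c);v=np.array(p["R"])@np.asarray(X,float)+np.array(p["t"])
    x,y=v[:2]/v[2]
    if c=="wrist":
        r=np.hypot(*v[:2]);th=np.arctan2(r,v[2]);x,y=v[:2]/max(r,1e-9)*th
    return np.array([p["cx"]+p["fx"]*x,p["cy"]+p["fy"]*y])
def RM(rpy):
    from scipy.spatial.transform import Rotation as S
    return S.from_euler("xyz",rpy).as_matrix()
E
python3 - <<'E'
from h import *
for n,uv,z in [("plunger",(281,164),75),("cap4",(278,196),62),("bay",(317,223),14),("cup",(228,221),35),("vial",(237,188),30),("stop",(316,178),20),("c240",(240,150),10),("c209",(209,163),10)]: print(n,at("top",uv,z).round())
for n,uv,z in [("plunger",(266,180),78),("cap4",(291,222),66),("bay",(339,216),14),("cup",(264,249),34),("vial",(246,230),26),("stop",(304,195),15),("288",(288,201),10),("222",(222,216),10),("198",(198,234),10)]: print(n,at("scene",uv,z).round())
a=cv2.imread("pics/top0.png")[130:260,180:360];b=cv2.imread("pics/scene0.png")[150:300,180:380]
cv2.imwrite("pics/a.png",np.vstack([cv2.resize(a,(540,290*540//540*1),interpolation=cv2.INTER_CUBIC)[:, :] if 0 else cv2.resize(a,(400,289),interpolation=3),cv2.resize(b,(400,300),interpolation=3)]))
A=cv2.resize(a,None,fx=2.2,fy=2.2,interpolation=3);B=cv2.resize(b,None,fx=1.95,fy=1.95,interpolation=3)
h=max(A.shape[0],B.shape[0]);A=cv2.copyMakeBorder(A,0,h-A.shape[0],0,0,0);B=cv2.copyMakeBorder(B,0,h-B.shape[0],0,0,0)
cv2.imwrite("pics/a.png",np.hstack([A,B]))
E
```

```text
plunger [603. 126.  75.]
cap4 [537. 131.  62.]
bay [483.  42.  14.]
cup [484. 236.  35.]
vial [555. 218.  30.]
stop [581.  45.  20.]
c240 [643. 214.  10.]
c209 [613. 283.  10.]
plunger [598. 132.  78.]
cap4 [481. 172.  66.]
bay [483.  41.  14.]
cup [484. 230.  34.]
vial [553. 217.  26.]
stop [578.  45.  15.]
288 [588.  81.  10.]
222 [633. 215.  10.]
198 [617. 282.  10.]
```

View pics/a.png

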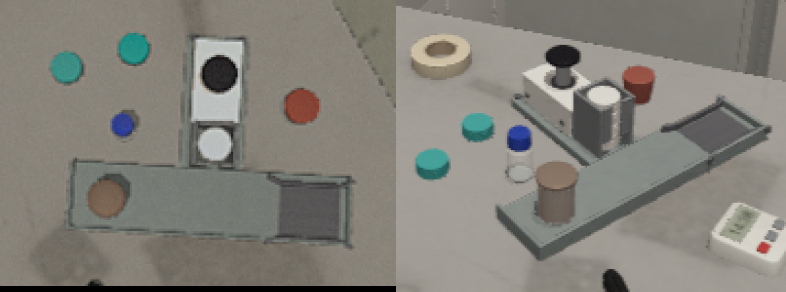

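Run:
```python
from h import *
from scipy.optimize import least_squares
zt=lambda u,v:(u/2.2+180-.3,v/2.2+130-.3)
zs=lambda u,v:((u-396)/1.95+180-.25,v/1.95+150-.25)
P=[("top",zt(219,73),(65,0,80)),("top",zt(214,144),(0,0,66)),("top",zt(75,160),(-18,140,18)),("top",zt(70,226),(-88,140,18)),("top",zt(350,178),(-18,-140,18)),("top",zt(347,244),(-88,-140,18)),
("scene",zs(563,56),(65,0,80)),("scene",zs(604,95),(0,0,66))]
def W(q,l): c,s=np.cos(q[2]),np.sin(q[2]);return np.array([q[0]+c*l[0]-s*l[1],q[1]+s*l[0]+c*l[1],l[2]])
f=lambda q:np.concatenate([proj(c,W(q,l))-uv for c,uv,l in P])
r=least_squares(f,[537,131,0]);print(r.x,np.degrees(r.x[2]));print(f(r.x).reshape(-1,2).round(1))
for l in[(65,0,80),(-51,0,10),(-57.5,-100,10),(-57.5,100,10)]:print(l,W(r.x,l).round(1))
a=cv2.imread("pics/top0.png");b=cv2.imread("pics/scene0.png")
cv2.imwrite("pics/b.png",cv2.resize(np.hstack([a,b]),(800,300),interpolation=cv2.INTER_AREA))
```

```text
[ 5.38011794e+02  1.31988255e+02 -4.53528306e-02] -2.598525784208645
[[ 0.4  0.6]
 [ 0.6  0.2]
 [-1.7 -1.1]
 [-1.7  1. ]
 [ 1.1 -1.3]
 [ 1.3  1. ]
 [-0.1 -0.9]
 [-0.2  0.5]]
(65, 0, 80) [602.9 129.   80. ]
(-51, 0, 10) [487.1 134.3  10. ]
(-57.5, -100, 10) [476.   34.7  10. ]
(-57.5, 100, 10) [485.1 234.5  10. ]
```

View pics/b.png

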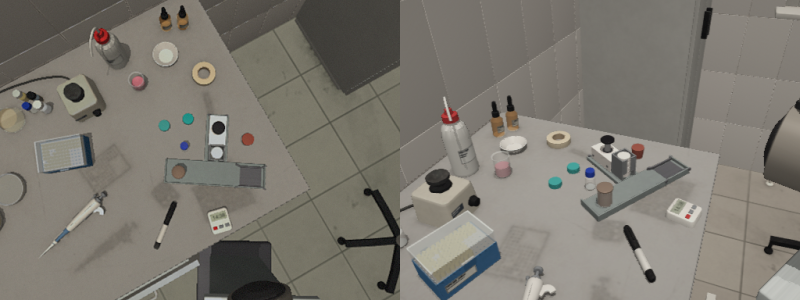

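Run:
```python
from h import *
o=bot.get_obs();p=np.array(o["tool_pos"]);y=o["tcp_rot"][2]
d=np.array([603-187.3,129+490.5])/14
for i in range(10):
    print((np.array([[np.cos(y),np.sin(y)],[np.sin(y),-np.cos(y)]])@d/1000).round(4),end=" ")
    y+=np.radians(6.65)
print(y); print((np.array([[np.cos(y),np.sin(y)],[np.sin(y),-np.cos(y)]])@d/1000).round(4))
```

```text
[ 0.0435 -0.0307] [ 0.0468 -0.0255] [ 0.0494 -0.0199] [ 0.0514 -0.014 ] [ 0.0527 -0.008 ] [ 0.0533 -0.0018] [0.0531 0.0043] [0.0523 0.0105] [0.0507 0.0164] [0.0484 0.0222] 1.5254877119335688
[0.0455 0.0277]
```

Call:
jog_arm(
  dp=[
    [0.0435,-0.0307,0],
    [0.0468,-0.0255,0],
    [0.0494,-0.0199,0],
    [0.0514,-0.014,0],
    [0.0527,-0.008,0],
    [0.0533,-0.0018,0],
    [0.0531,0.0043,0],
    [0.0523,0.0105,0],
    [0.0507,0.0164,0],
    [0.0484,0.0222,0],
  ],
  twist=[-6.65,-6.65,-6.65,-6.65,-6.65,-6.65,-6.65,-6.65,-6.65,-6.65],
  jaw=0,
)

```text
time: 2.05
tool_pos: [485.2, -46.4, 226.9]
tcp_rot: [3.141, 0.0, 1.529]
contact_force: [0.3, -0.8, 0.0]
grip_width: 0.7
finger_force: 0.0
```

Call:
jog_arm(
  dp=[
    [0.0455,0.0277,0.01],
    [0.0455,0.0277,0.02],
    [0.0455,0.0277,0.02],
    [0.0455,0.0277,0.02],
    [0,0,0.01],
    [0,0,0],
  ],
  twist=[0,0,0,0,0,0],
)

```text
time: 2.8
tool_pos: [602.4, 128.5, 145.5]
tcp_rot: [-3.139, 0.001, 1.526]
contact_force: [-0.2, -0.2, 0.5]
grip_width: 0.3
finger_force: 0.0
```

Call:
jog_arm(
  dp=[
    [0,0,0.025],
    [0,0,0.025],
    [0,0,0.012],
    [0,0,0.004],
    [0,0,0.004],
    [0,0,0.004],
    [0,0,0.004],
    [0,0,0.004],
    [0,0,0.004],
  ],
  twist=[0,0,0,0,0,0,0,0,0],
)

```text
time: 3.92
tool_pos: [603.7, 128.2, 61.7]
tcp_rot: [3.14, 0.001, 1.526]
contact_force: [-3.0, -3.4, 6.6]
grip_width: 0.2
finger_force: 3.1
```

Call:
jog_arm(
  dp=[
    [0,0,0.003],
    [0,0,0.002],
    [0,0,0.001],
    [0,0,0],
  ],
  twist=[0,0,0,0],
)

```text
time: 4.42
tool_pos: [603.7, 128.2, 55.7]
tcp_rot: [3.14, 0.001, 1.526]
contact_force: [-1.6, -3.5, 5.6]
grip_width: 0.4
finger_force: 2.7
```

Call:
jog_arm(
  dp=[
    [0,0,0.002],
    [0,0,0.001],
    [0,0,0.001],
    [0,0,0],
  ],
  twist=[0,0,0,0],
)

```text
time: 4.92
tool_pos: [603.8, 128.3, 53.2]
tcp_rot: [3.139, 0.001, 1.526]
contact_force: [-5.6, -2.8, 14.9]
grip_width: 0.5
finger_force: 7.6
```

Call:
jog_arm(
  dp=[
    [0,0,0.001],
    [0,0,0],
  ],
  twist=[0,0],
)

```text
time: 5.18
tool_pos: [603.8, 128.3, 53.1]
tcp_rot: [3.139, 0.001, 1.526]
contact_force: [-8.6, -4.4, 21.1]
grip_width: 0.8
finger_force: 10.6
```

Call:
jog_arm(
  dp=[
    [0,0,-0.01],
    [0,0,-0.01],
    [0,0,-0.015],
    [0,0,-0.03],
    [0,0,-0.04],
    [0.02,-0.04,-0.01],
    [0.02,-0.04,0],
    [0.02,-0.04,0],
    [0,0,0],
  ],
  twist=[0,0,0,0,0,0,0,0,0],
  jaw=0.012,
)

```text
time: 6.3
tool_pos: [483.5, 195.4, 165.2]
tcp_rot: [-3.14, 0.0, 1.528]
contact_force: [-0.2, -0.8, 0.5]
grip_width: 12.1
finger_force: 0.0
```

Run:
```python
from h import *
o=bot.get_obs();print(o["tool_pos"],o["tcp_rot"])
ims=[]
for c in("wrist","top","scene"):
    p=bot.camera_params(c);im=bot.capture(c);cv2.imwrite(f"pics/{c}1.png",im);ims.append(im)
    for l in("cap_1","bay","plunger","weigh_cup"):
        print(c,l,[(np.round(d["bbox"]).tolist(),round(d["confidence"],2),at(c,d["bbox"][:2],{"cap_1":20,"bay":14,"plunger":78,"weigh_cup":34}[l],p).round().tolist()) for d in bot.find_in(c,l)])
b=cv2.resize(ims[2][150:300,180:380],(400,300),interpolation=3)
a=cv2.resize(ims[1][130:260,180:360],(400,289),interpolation=3)
cv2.imwrite("pics/c.png",np.hstack([cv2.resize(ims[0],(400,300)),b]))
cv2.imwrite("pics/d.png",a)
```

```text
[483.45826501 195.4436472  165.17578   ] [-3.13991286e+00  8.31764447e-05  1.52834602e+00]
wrist cap_1 [([391.0, 161.0, 35.0, 30.0], 0.81, [632.0, 213.0, 20.0]), ([375.0, 98.0, 29.0, 29.0], 0.74, [613.0, 281.0, 20.0]), ([259.0, 232.0, 21.0, 27.0], 0.69, [483.0, 138.0, 20.0])]
wrist bay [([254.0, 291.0, 24.0, 11.0], 0.89, [475.0, 57.0, 14.0])]
wrist plunger []
wrist weigh_cup [([257.0, 145.0, 35.0, 37.0], 0.91, [485.0, 234.0, 34.0])]
top cap_1 [([207.0, 161.0, 14.0, 15.0], 0.63, [615.0, 286.0, 20.0]), ([239.0, 151.0, 16.0, 13.0], 0.55, [639.0, 216.0, 20.0])]
top bay [([321.0, 226.0, 27.0, 26.0], 0.56, [478.0, 33.0, 14.0])]
top plunger []
top weigh_cup [([302.0, 194.0, 76.0, 94.0], 0.56, [544.0, 77.0, 34.0])]
scene cap_1 [([222.0, 215.0, 15.0, 14.0], 0.78, [625.0, 221.0, 20.0]), ([303.0, 234.0, 16.0, 18.0], 0.74, [483.0, 137.0, 20.0]), ([198.0, 234.0, 18.0, 17.0], 0.47, [607.0, 286.0, 20.0]), ([292.0, 205.0, 11.0, 12.0], 0.46, [563.0, 93.0, 20.0])]
scene bay [([346.0, 213.0, 59.0, 28.0], 0.56, [481.0, 25.0, 14.0])]
scene plunger [([268.0, 183.0, 20.0, 16.0], 0.78, [588.0, 135.0, 78.0]), ([290.0, 205.0, 11.0, 14.0], 0.27, [507.0, 150.0, 78.0])]
scene weigh_cup [([262.0, 251.0, 21.0, 30.0], 0.75, [484.0, 236.0, 34.0])]
```

View pics/c.png

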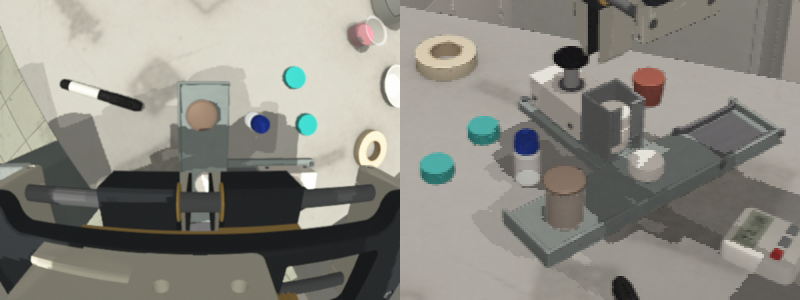

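Call:
jog_arm(
  dp=[
    [-0.026,0,0.04],
    [0,0,0.04],
    [0,0,0.035],
    [0,0,0.02],
    [0,0,0],
  ],
  twist=[0,0,0,0,0],
)

```text
time: 7.68
tool_pos: [483.9, 167.9, 28.5]
tcp_rot: [-3.138, 0.001, 1.525]
contact_force: [0.1, 0.4, 0.9]
grip_width: 11.8
finger_force: 0.0
```

Run:
```python
from h import *
o=bot.get_obs();print(o["tool_pos"],o["tcp_rot"])
p=bot.camera_params("wrist");im=bot.capture("wrist");s=bot.capture("scene")
for c in("wrist","scene"):
  for l in("cap_1","bay"):
    print(c,l,[(np.round(d["bbox"]).tolist(),round(d["confidence"],2),at(c,d["bbox"][:2],18,p if c=="wrist" else None).round().tolist()) for d in bot.find_in(c,l)])
cv2.imwrite("pics/e.png",np.hstack([cv2.resize(im[180:330,150:350],(400,300),interpolation=3),cv2.resize(s[150:300,180:380],(400,300),interpolation=3)]))
```

```text
[483.93156577 167.91800218  28.4714553 ] [-3.13846188e+00  8.37277619e-04  1.52546081e+00]
wrist cap_1 [([447.0, 54.0, 47.0, 52.0], 0.9, [612.0, 278.0, 18.0]), ([467.0, 151.0, 44.0, 47.0], 0.73, [630.0, 214.0, 18.0]), ([257.0, 283.0, 27.0, 25.0], 0.72, [482.0, 130.0, 18.0])]
wrist bay [([440.0, 283.0, 8.0, 10.0], 0.19, [624.0, 112.0, 18.0])]
scene cap_1 [([222.0, 216.0, 21.0, 24.0], 0.75, [624.0, 221.0, 18.0]), ([303.0, 234.0, 10.0, 13.0], 0.61, [484.0, 137.0, 18.0]), ([199.0, 234.0, 21.0, 17.0], 0.47, [607.0, 286.0, 18.0])]
scene bay [([355.0, 220.0, 34.0, 19.0], 0.75, [452.0, 29.0, 18.0])]
```

View pics/e.png

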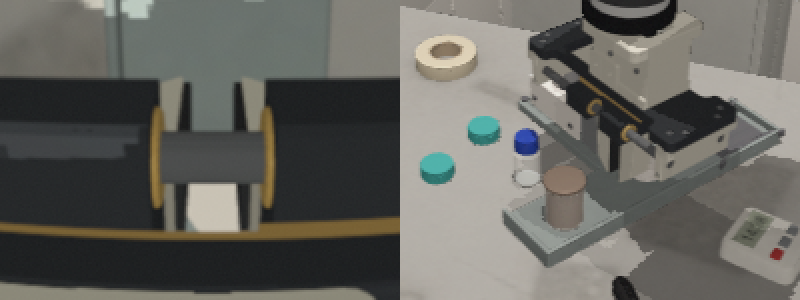

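Call:
jog_arm(
  dp=[
    [0,0,0.006],
    [0,0,0.003],
    [0,0,0],
    [-0.007,0,0],
    [-0.007,0,0],
    [-0.007,0,0],
    [-0.007,-0.001,0],
    [-0.007,0,0],
    [-0.007,0,0],
    [0,0,0],
  ],
  twist=[0,0,0,0,0,0,0,0,0,0],
)

```text
time: 9.22
tool_pos: [482.0, 125.7, 20.7]
tcp_rot: [-3.141, 0.0, 1.525]
contact_force: [-0.9, 1.1, -0.2]
grip_width: 11.2
finger_force: 0.0
```

Run:
```python
from h import *
o=bot.get_obs();print(o["tool_pos"],o["tcp_rot"],o["contact_force"])
p=bot.camera_params("wrist");im=bot.capture("wrist");s=bot.capture("scene");t=bot.capture("top")
for c in("wrist","scene","top"):
  for l in("cap_1","bay"):
    print(c,l,[(np.round(d["bbox"]).tolist(),round(d["confidence"],2),at(c,d["bbox"][:2],18,p if c=="wrist" else None).round().tolist()) for d in bot.find_in(c,l)])
f=lambda a:cv2.resize(a,(400,300),interpolation=3)
cv2.imwrite("pics/f.png",np.vstack([np.hstack([f(im[180:330,150:350]),f(s[150:300,180:380])]),np.hstack([f(t[130:280,190:390]),f(im)])]))
```

```text
[482.00488255 125.69869154  20.6847641 ] [-3.14148830e+00  1.46310683e-04  1.52468432e+00] [-0.92706294  1.14987769 -0.23144557]
wrist cap_1 [([257.0, 284.0, 30.0, 23.0], 0.95, [481.0, 91.0, 18.0]), ([384.0, 229.0, 26.0, 26.0], 0.83, [561.0, 124.0, 18.0]), ([476.0, 93.0, 44.0, 48.0], 0.73, [629.0, 211.0, 18.0]), ([448.0, 10.0, 47.0, 21.0], 0.69, [610.0, 264.0, 18.0])]
wrist bay []
scene cap_1 [([223.0, 216.0, 13.0, 16.0], 0.77, [622.0, 219.0, 18.0]), ([198.0, 233.0, 18.0, 15.0], 0.74, [611.0, 285.0, 18.0]), ([290.0, 208.0, 13.0, 15.0], 0.49, [561.0, 101.0, 18.0]), ([322.0, 229.0, 14.0, 10.0], 0.44, [473.0, 98.0, 18.0])]
scene bay [([263.0, 251.0, 19.0, 33.0], 0.35, [496.0, 224.0, 18.0])]
top cap_1 [([240.0, 152.0, 16.0, 14.0], 0.63, [638.0, 215.0, 18.0]), ([209.0, 163.0, 15.0, 12.0], 0.51, [611.0, 283.0, 18.0])]
top bay [([252.0, 191.0, 85.0, 89.0], 0.63, [551.0, 186.0, 18.0])]
```

View pics/f.png

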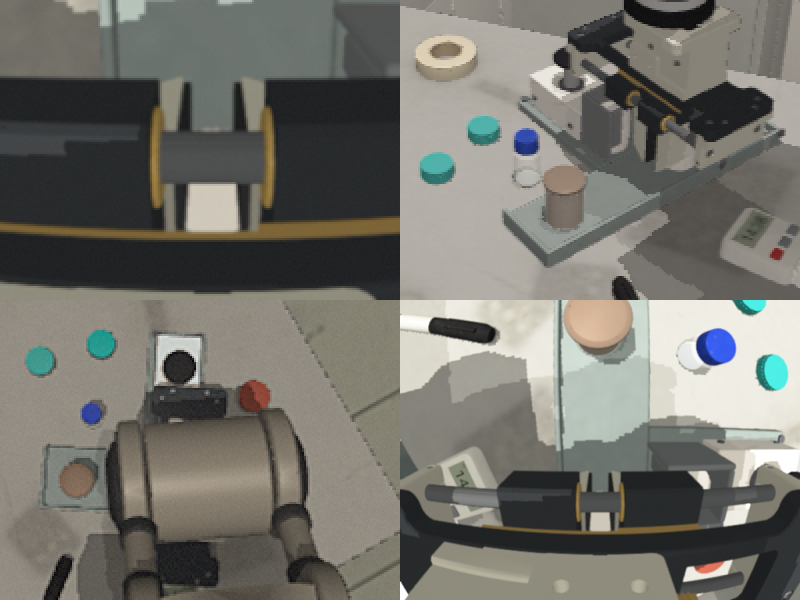

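Call:
jog_arm(
  dp=[
    [-0.007,0,0],
    [-0.007,-0.001,0],
    [-0.007,0,0],
    [-0.007,-0.001,0],
    [-0.007,0,0],
    [-0.007,0,0],
    [-0.007,0,0],
    [-0.007,0,0],
    [-0.006,0,0],
    [-0.004,0,0],
  ],
  twist=[0,0,0,0,0,0,0,0,0,0],
)

```text
time: 10.92
tool_pos: [477.0, 60.0, 20.7]
tcp_rot: [3.142, 0.0, 1.525]
contact_force: [-0.3, -0.1, -0.1]
grip_width: 11.8
finger_force: 0.0
```

Call:
jog_arm(
  dp=[
    [0,0,0],
    [0.01,0,0],
    [0.02,0,0],
    [0,0,-0.04],
    [0.03,0,-0.05],
    [0.06,0,-0.06],
    [0.06,0,-0.06],
    [0.06,0,0],
    [0,0,0],
  ],
  twist=[0,0,0,0,0,0,0,0,0],
)

```text
time: 12.05
tool_pos: [485.6, 273.0, 199.4]
tcp_rot: [3.141, -0.001, 1.531]
contact_force: [-0.1, -1.5, -0.4]
grip_width: 12.3
finger_force: 0.0
```

Run:
```python
from h import *
o=bot.get_obs();print(o["time"],o["tool_pos"])
s=bot.capture("scene");t=bot.capture("top")
for c in("scene","top"):
  for l in("cap_1","bay"):
    print(c,l,[(np.round(d["bbox"]).tolist(),round(d["confidence"],2),at(c,d["bbox"][:2],18).round().tolist()) for d in bot.find_in(c,l)])
f=lambda a:cv2.resize(a,(400,300),interpolation=3)
q=proj("top",(476,35,10)).astype(int);u=proj("scene",(476,35,10)).astype(int)
g=lambda a,q:f(a[q[1]-30:q[1]+30,q[0]-40:q[0]+40])
cv2.imwrite("pics/g.png",np.vstack([np.hstack([f(t[100:280,180:420]),f(s[150:300,180:380])]),np.hstack([g(t,q),g(s,u)])]))
```

```text
12.05 [485.59244954 272.99271611 199.36797924]
scene cap_1 [([198.0, 234.0, 22.0, 12.0], 0.75, [609.0, 287.0, 18.0]), ([346.0, 216.0, 13.0, 18.0], 0.7, [472.0, 34.0, 18.0]), ([221.0, 217.0, 18.0, 19.0], 0.49, [623.0, 225.0, 18.0]), ([290.0, 207.0, 11.0, 13.0], 0.4, [563.0, 98.0, 18.0])]
scene bay [([345.0, 216.0, 61.0, 29.0], 0.55, [473.0, 36.0, 18.0])]
top cap_1 [([238.0, 152.0, 15.0, 17.0], 0.67, [637.0, 217.0, 18.0]), ([322.0, 227.0, 15.0, 20.0], 0.65, [474.0, 33.0, 18.0]), ([277.0, 197.0, 12.0, 14.0], 0.58, [538.0, 130.0, 18.0])]
top bay [([320.0, 224.0, 34.0, 24.0], 0.67, [482.0, 36.0, 18.0]), ([280.0, 164.0, 18.0, 16.0], 0.41, [612.0, 125.0, 18.0])]
```

View pics/g.png

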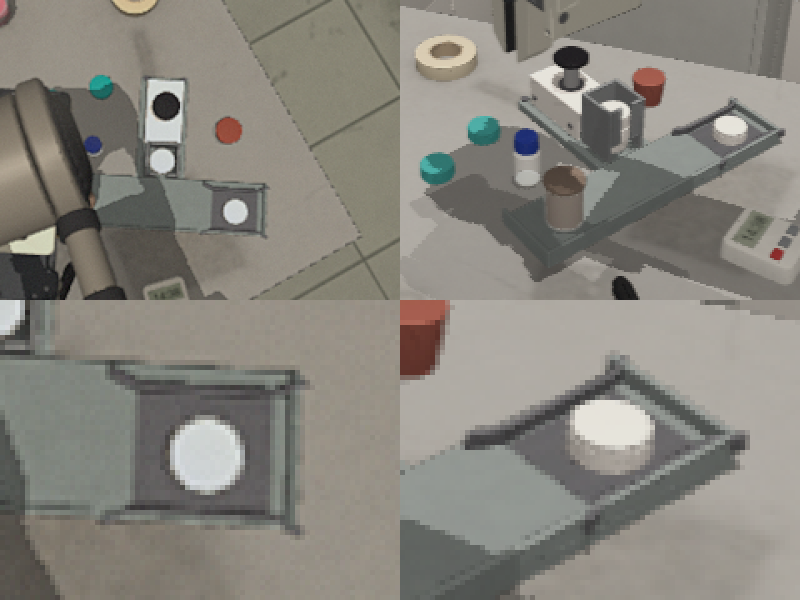

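The close view shows the cap lying flat on the dark patch, centred between the rails (top crop: cap centre at 206, 455; patch spans 135–272). The cup, vial, stopper and remaining caps are where they were, and the plunger is up.

```bash
python3 -c "
from plant import bot
print(bot.close_job())"
```

```text
the job is handed in; nothing more can be done
None
```

I pressed the plunger fully once, one cap came out, and it now lies flat in the middle of the pick-up bay; the other caps, cup, vial and stopper look undisturbed, and I handed the job in at about 12 s.

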